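Swing a profile rail into line on a drilling jig

TASK

The loose aluminium rail lies askew on the drilling jig, one end beside the round post. Leaving it flat on the jig and its heel end by the post, push its free end so that it pivots about the post and swings into line, lying against both the post and the side stop; then push it lengthwise until its heel end butts against the end stop, still in line. Leave everything else where it lies.

Things in the scene. Friction and masses are not known exactly. Their poses are not given: they have to be found in the camera images.
- jig: Fixed drilling jig: grey steel plate 210 x 290 x 10 mm with three stops on it. Origin on the bench, under the middle of the line where the rail's centre line must finally lie; that line is the jig's y axis, z is up. The plate spans x -75 to +135, y -140 to +150 mm, upper face at z = 10 mm. The rail starts with its free end swung out to the jig's +x side and must be swung towards -x.
- post (a point): Centre of the top of the pivot post, a fixed upright steel pin 16 mm in diameter and 38 mm high above the plate, at x = 20.5, y = -60 mm in the jig's frame. It stands on the +x side of the rail, whose side face touches it when in line.
- side_stop (a point): Side stop: fixed dark steel block 20 x 40 x 30 mm (jig x, y, z) on the plate, on the -x side of the rail. This point is the middle of the upper edge of the face that the rail comes against, at x = -12.5, y = 60 mm, 30 mm above the plate; the face looks to the jig's +x and spans y = 40 to 80 mm.
- end_stop (a point): End stop: fixed dark steel block 50 x 18 x 30 mm (jig x, y, z) across the end of the line. This point is the middle of the upper edge of its face, at x = 0, y = -110 mm, 30 mm above the plate; the face looks to the jig's +y and the rail's heel end must butt against it.
- rail: Loose slotted aluminium rail, 25 x 25 x 220 mm, about 0.25 kg, flat on the plate. Its own y runs from heel end to free end, z up. Origin: level with its underside, 8 mm outside its +x side face and 22 mm from the heel end (beside it, near the post). It starts 0.4 to 0.62 rad out of line, 2 to 15 mm clear of the post, and once in line has 15 to 40 mm to go to the end stop.
- rail_heel (a point): Centre of the rail's heel end face, the end beside the post (12.5 mm above the rail's underside).
- rail_free (a point): Centre of the rail's free end face, 220 mm from the heel end (12.5 mm above the rail's underside).
- lamp_corner (a point): Obstacle: the robot-side, right-hand upper corner of the fixed grey light source on its lifting stand, which stands at the back left of the jig, 180 mm high, filling the space from here to the left (+y) and back (+x). Pass over or round it.
- spanner: Bystander: small open-ended spanner, 21 x 133 x 4 mm, flat on the plate on the robot's side (-x) of the stops; origin at its middle.
- hex_key: Bystander: black angled hex key, 26 x 82 x 5 mm, flat on the plate behind the post (+x side); origin at its middle.
- tape_roll: Bystander: roll of tape lying flat, 67 mm across, 19 mm high, on the bench at the left; origin at the centre of its underside.
- timer: Bystander: lab timer, 58 x 64 x 16 mm, on the bench at the left; origin at the centre of its underside.
- film_box: Bystander: carton 56 x 125 x 56 mm, on the bench at the right; origin at the centre of its underside.
- dropper_bottle: Bystander: dropper bottle, 33 mm across, 98 mm high, standing at the right; origin at the centre of its underside.

How it is judged:
By the outcome, as a careful person would: the job done as asked, in the order asked, and still so for the second after the job is handed in, with the robot touching nothing.
It also fails if it takes over 51 s, if anything falls off the work surface, if the arm or the gripper's body presses on something with over 40 N, if the wrist force passes 120 N, or if a joint passes its speed limit or range.

ROBOT

A 6-joint arm with a two-finger parallel gripper is mounted at the origin on a cart in front of the work surface, level with it; the furniture and walls round the work are solid. World frame = base frame: x ahead of the robot, y to its left, z up, the work surface at z = 0. Lengths are in m, angles in degrees, forces in N, time in s.
With the tool pointing down it reaches from about 0.3 to 0.75 m from the base axis. Payload 8.5 kg.
Tool frame: the origin (TCP) lies at the very end of the fingers, on their centre line; the grasp point (between the pads) lies 19 mm behind it; z points along the fingers, y is the line along which they close (so a half turn about z gives the same grasp; the last joint's range is limited). The gripper opens to 85 mm and grips with 20 to 120 N. Pads are 22 mm wide; open, the fingers measure 114 mm over their backs; the gripper's body (76 mm by 85 mm) begins 54 mm behind the grasp point. The pads swing forward as they close: fully open they stand 13 mm farther back than shut.
Start: joints at [53.955, 21.807, 74.336, -0, 83.858, -12.336], TCP at [0.221, 0.504, 0.231] pointing down, gripper open.
Joint ranges: [-178.18, 178.18], [-50.72, 133.34], [12.68, 142.11], [-81.47, 261.47], [9.98, 163.14], [-165.26, 165.26]. Speed limits (degrees/s): [136.94, 136.94, 180, 180, 180, 180].

INTERFACE

Orientations are given as a 3x3 rotation matrix whose columns are the frame's x, y, z axes.
In Python, from rig import observe, cams, ticket gives the robot as it stands.
- The arm moves only by the tool move_arm, never from a script. Its arguments are lists of equal length, an entry for each row: "jaw": the finger opening in cm, from 0 to 8.54; "dp": the shift along the tool's x, y, z in cm, a list of three; "turn": the turn, a rotation vector about the tool's x, y, z in rad, a list of three. In form: {"jaw": [jaw, ...], "dp": [[tx, ty, tz], ...], "turn": [[wx, wy, wz], ...]}. A call has 1 to 12 rows; each row shifts and turns the commanded pose from where the row before left it, along the tool's axes as they then stand; what a row does not reach is not made up. A row lasts 1/12 s, in which the tool goes at most 41.7 mm and 7.16 degrees, less where a joint would pass 70% of its speed; a pose out of reach is approached as far as the arm can. A call is refused whole if a number of a shift passes 4.17 or a number of a turn 0.125, either way. A call with a gripper value outside its range is refused whole. The fingers move at their own pace and stop on an object; "force" is the grip in N (left out, the last holds). Time passes only in rows, so rows that do not move let the fingers close. It gives the time, the measured TCP pose, the force, the opening and the grip force at its end, in the units of the state.
- observe(): the state, without advancing time (a new reading comes with each control period).
- cams.get_image(name): name is "scene" or "side" or "wrist"; returns (picture, depth): 420x560x3 uint8, red, green, blue; 420x560 float32, m along the optical axis (not along the pixel's ray), 0 where there is no reading.
- cams.calibration(name): a dict with "vertical_fov" (degrees; the focal length in pixels is half the picture's height over the tangent of half this angle, whatever the lens; pixels are square), "cx", "cy" (the principal point, pixels), "view" (4x4, takes a point from world to camera coordinates); the wrist camera has in their place "tool_from_camera" (4x4, takes a point from camera to tool coordinates, whose origin is the TCP and whose axes are the flange's). Camera axes: x right, y up, looking along -z (the intrinsics and any distortion apply to the point x, -y, -z); pixel columns grow to the right and rows downward; lengths in m; the calibration is good to about 2 mm. A picture is of the moment at which its call begins: read the wrist's pose just before it. calibration takes no time and is no camera call.
- ticket.close_job(): hands the job in; it is judged then, once.
Trained networks look in the newest picture that a camera, given by its name, has taken for a name from the list of things; names that differ only in an ending like _2 or _b are one class to them, and where a whole thing is asked for, a point or a joint stands for the part that bears it (a point fixed in the world has none). Each returns a list of dicts, best first, with "p" (0 to 1); they miss things now and then, are a little off and sometimes report something else, mostly with a low value. They report only what shows in the picture. A call takes as long as a camera call.
- cams.spot_in(camera, query): "box" ([centre column, centre row, width, height] as shares, 0 to 1, of the picture: columns of its width, rows of its height, round what is visible of it).
- cams.outline_of(camera, query): "mask" (420x560 bool, what is visible of it) and "box" ([centre column, centre row, width, height] as shares, 0 to 1, of the picture: columns of its width, rows of its height, round what is visible of it).
- cams.mark_of(camera, query): "location" ([column, row] as shares, 0 to 1, of the picture: columns of its width, rows of its height: a listed point, or the origin of a listed thing).
The state is a dict: "time_s": time; "q": joint angles; "qvel": joint speeds; "joint_efforts": joint torques, N m; "position": TCP position; "tool_rot": TCP orientation; "ft_force": force on the tool from outside, world axes, zero at the start; "wrist_torque": the same for the moment, N m; "grip_width": finger opening in m; "gripper_force": force on a finger pad.
Only numpy, scipy, OpenCV 4.12 (cv2) and the standard library are available. Lean on these libraries where they do the work, as an engineer would, in place of code of your own. Each camera call takes 0.05 s, during which the arm holds its last target. There are 200 camera calls.

## Working session

There is one attempt and no reset: what is moved stays moved. The work goes in short steps, Python scripts to look and compute and a tool call to move; the robot and the scene stay as the last step left them, time stands still between calls to the robot, and variables do not carry over. Pictures are saved under pics/ and viewed, at most 10 in all, crops included, and the job is handed in when it is done.

Besides the shell and the picture viewer there is one more tool, called after ">>>" as name(argument=value, ...) on one line, values as JSON. move_arm: Moves the arm, as the interface text tells. Its arguments: {"type":"object","properties":{"jaw":{"type":"array","items":{"type":"number"}},"dp":{"type":"array","items":{"type":"array","items":{"type":"number"}}},"turn":{"type":"array","items":{"type":"array","items":{"type":"number"}}},"force":{"type":"number"}},"required":["jaw","dp","turn"]}

```bash
ls; mkdir -p pics; python3 - <<'E'
from rig import observe,cams,ticket
import cv2,numpy as np
s=observe();print(s['time_s'],s['position'],np.round(s['tool_rot'],3),s['ft_force'])
ims=[]
for n in ['scene','side']:
    c=cams.calibration(n);print(n,{k:(np.round(v,4).tolist() if k=='view' else v) for k,v in c.items()})
    im,d=cams.get_image(n);np.savez(f'pics/{n}0.npz',im=im,d=d)
    cv2.imwrite(f'pics/{n}0.png',im[:,:,::-1])
    for q in ['post','side_stop','end_stop','rail_heel','rail_free','lamp_corner','jig','rail']:
        r=cams.mark_of(n,q)
        if r: print(q,np.round(np.array(r[0]['location'])*[560,420],1),round(r[0]['p'],2))
print(cams.calibration('wrist'))
E
```

```text
pics
0.0 [0.22097632 0.50333781 0.23071768] [[-0.916  0.402 -0.001]
 [ 0.402  0.916 -0.001]
 [ 0.    -0.001 -1.   ]] [-0.20171904 -0.18768865 -0.00849281]
scene {'vertical_fov': 52.598655704446486, 'cx': 285.80714236079996, 'cy': 209.32674737865793, 'view': [[0.745, -0.6671, -0.0012, -0.4086], [0.5155, 0.5745, 0.6358, -0.378], [-0.4235, -0.4742, 0.7719, -1.2736], [0.0, 0.0, 0.0, 1.0]]}
post [299.4 251.2] 0.9
side_stop [271.  232.6] 0.84
end_stop [307.8 261.4] 0.71
rail_heel [289.8 257.6] 0.57
rail_free [313.4 210.8] 0.72
lamp_corner [282.  164.4] 0.87
jig [281.9 248.5] 0.96
rail [297.7 256.5] 0.63
side {'vertical_fov': 48.62280060851165, 'cx': 277.0878020821458, 'cy': 211.19574854671822, 'view': [[0.991, -0.1337, 0.0007, -0.5679], [0.0732, 0.5469, 0.834, -0.1428], [-0.1119, -0.8264, 0.5518, -1.2096], [0.0, 0.0, 0.0, 1.0]]}
post [259.3 260.5] 0.66
side_stop [248.6 234.8] 0.95
end_stop [259.2 274.8] 0.82
rail_heel [248.8 261.6] 0.78
rail_free [317.8 235.8] 0.82
lamp_corner [247.4 265.2] 0.68
jig [257.2 258.8] 0.75
rail [260.2 270.4] 0.95
{'vertical_fov': 65.6070320364665, 'cx': 281.763842842673, 'cy': 206.94026793375411, 'tool_from_camera': array([[-2.53481756e-06,  9.65389485e-01,  2.60812465e-01,
         6.52214876e-02],
       [ 9.99999837e-01,  1.51523141e-04, -5.51139418e-04,
        -9.07880823e-04],
       [-5.71583323e-04,  2.60812421e-01, -9.65389328e-01,
        -1.42530743e-01],
       [ 0.00000000e+00,  0.00000000e+00,  0.00000000e+00,
         1.00000000e+00]])}
```

```bash
cat > h.py <<'E'
import numpy as np
from rig import observe,cams,ticket
def ray(n,px,cal=None):
    c=cal or cams.calibration(n); f=210/np.tan(np.radians(c['vertical_fov']/2))
    v=np.array([(px[0]-c['cx'])/f,-(px[1]-c['cy'])/f,-1.])
    if n=='wrist':
        s=observe();T=np.eye(4);T[:3,:3]=s['tool_rot'];T[:3,3]=s['position'];M=T@c['tool_from_camera']
    else: M=np.linalg.inv(c['view'])
    return M[:3,3],M[:3,:3]@v
def at_z(n,px,z):
    o,d=ray(n,px); return o+d*(z-o[2])/d[2]
def at_depth(n,px,depth):
    o,d=ray(n,px); return o+d*depth
E
python3 - <<'E'
from h import *
P={'scene':dict(post=(299.4,251.2),side_stop=(271,232.6),end_stop=(307.8,261.4),rail_heel=(289.8,257.6),rail_free=(313.4,210.8),lamp_corner=(282,164.4)),
'side':dict(post=(259.3,260.5),side_stop=(248.6,234.8),end_stop=(259.2,274.8),rail_heel=(248.8,261.6),rail_free=(317.8,235.8),lamp_corner=(247.4,265.2))}
Z=dict(post=.048,side_stop=.04,end_stop=.04,rail_heel=.0225,rail_free=.0225,lamp_corner=.18)
for n in P:
    for k,p in P[n].items(): print(n,k,np.round(at_z(n,p,Z[k]),4))
E
python3 -c "
import cv2,numpy as np
a=cv2.imread('pics/scene0.png');b=cv2.imread('pics/side0.png')
c=lambda i:cv2.resize(i[130:330,180:380],(600,600),interpolation=cv2.INTER_CUBIC)
cv2.imwrite('pics/c0.png',c(a));cv2.imwrite('pics/s0.png',cv2.resize(b,(800,600)))"
```

```text
scene post [ 0.5181 -0.1016  0.048 ]
scene side_stop [0.5015 0.0239 0.04  ]
scene end_stop [ 0.5151 -0.1454  0.04  ]
scene rail_heel [ 0.4888 -0.0868  0.0225]
scene rail_free [0.6888 0.0057 0.0225]
scene lamp_corner [0.6575 0.1412 0.18  ]
side post [ 0.5144 -0.1048  0.048 ]
side side_stop [0.4976 0.0168 0.04  ]
side end_stop [ 0.5094 -0.1487  0.04  ]
side rail_heel [ 0.4899 -0.0748  0.0225]
side rail_free [0.6879 0.0105 0.0225]
side lamp_corner [ 0.4755 -0.2757  0.18  ]
```

View pics/c0.png

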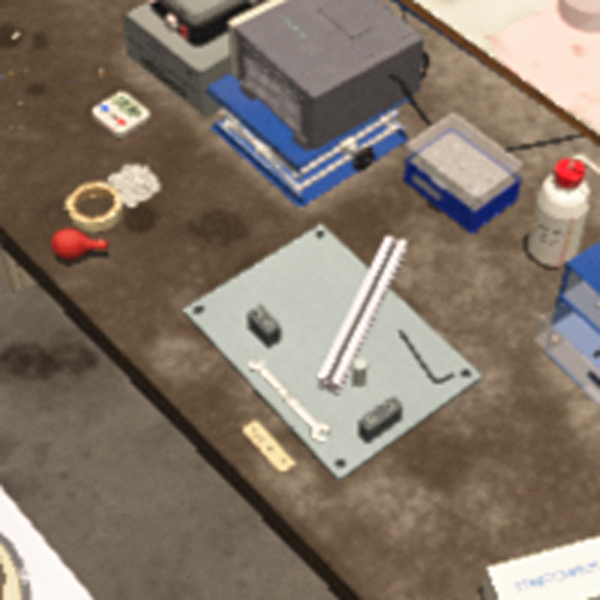

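View pics/s0.png

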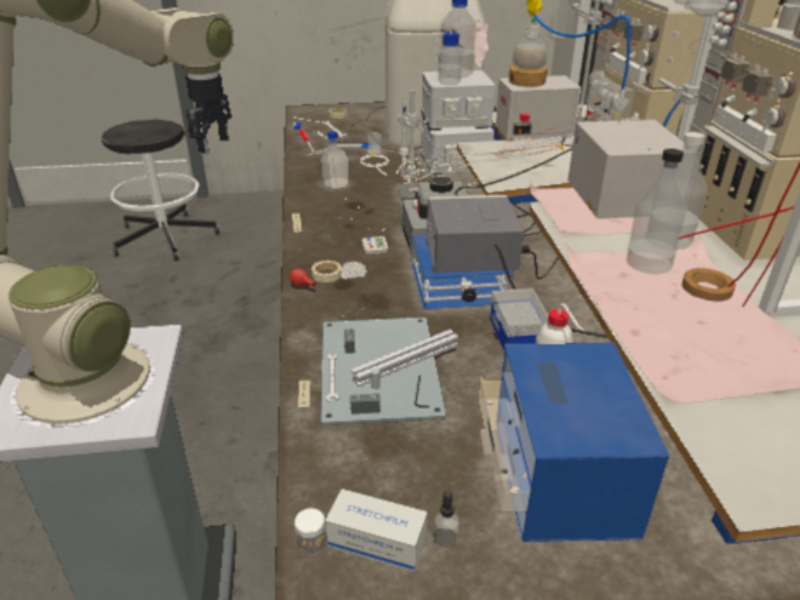

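The rail runs from its heel beside the post (crop 330,385) to its free end (397,240). The stops are near (263,325) and (380,418), and the plate corners are clear. Next I'll fit the jig pose from the plate corners and the stops together.

```bash
python3 - <<'E'
from h import *
import cv2
from scipy.optimize import least_squares
# plate corners from outline mask
C={'scene':[(320,228),(183,310),(340,477),(481,377)],}
w=[at_z('scene',(180+a/3,130+b/3),.01) for a,b in C['scene']]
print(np.round(w,4).tolist())
s=[(322,320),(435,318),(443,415),(322,420)]
w2=[at_z('side',(a*.7,b*.7),.01) for a,b in s]; print(np.round(w2,4).tolist())
J=np.array([(135,150),(-75,150),(-75,-140),(135,-140)])/1e3
J2=J[[1,0,3,2]]
for JJ,W in ((J,np.array(w)),(J2,np.array(w2))):
    A=JJ-JJ.mean(0);B=W[:,:2]-W[:,:2].mean(0)
    th=np.arctan2((A[:,0]*B[:,1]-A[:,1]*B[:,0]).sum(),(A*B).sum());R=np.array([[np.cos(th),-np.sin(th)],[np.sin(th),np.cos(th)]])
    t=W[:,:2].mean(0)-R@JJ.mean(0); print(th,t,np.round((W[:,:2]-t-JJ@R.T)*1e3,1).tolist())
    for k,p in dict(post=(.0205,-.06),side=(-.0125,.06),end=(0,-.11)).items(): print(k,R@p+t)
for n in('scene','side'):
    d=np.load(f'pics/{n}0.npz')['d']
    for p in {'scene':[(299,252),(313,211),(290,256),(270,250)],'side':[(318,236),(249,262),(260,262)]}[n]:
        print(n,p,d[p[1],p[0]],np.round(at_depth(n,p,d[p[1],p[0]]),4))
E
```

```text
[[0.6384, 0.0956, 0.01], [0.4342, 0.1096, 0.01], [0.4227, -0.1767, 0.01], [0.6272, -0.1895, 0.01]]
[[0.4375, 0.1192, 0.01], [0.6668, 0.0957, 0.01], [0.628, -0.1874, 0.01], [0.4254, -0.1724, 0.01]]
-0.0486123816601584 [ 0.50042288 -0.04377375] [[-4.1, -3.9], [1.4, -0.1], [4.0, 3.3], [-1.3, 0.7]]
post [ 0.51798307 -0.10469903]
side [0.49085324 0.01676278]
end [ 0.49507763 -0.15364381]
-0.08864344589979264 [ 0.50908784 -0.03854725] [[-10.1, 1.7], [9.9, -3.2], [-3.2, 2.5], [3.4, -1.0]]
post [ 0.52419571 -0.10012648]
side [0.50194856 0.02232377]
end [ 0.49934982 -0.14811536]
scene (299, 252) 1.4075083 [ 0.5157 -0.1023  0.0465]
scene (313, 211) 1.5369895 [6.81e-01 4.00e-04 3.26e-02]
scene (290, 256) 1.4176286 [ 0.4904 -0.0859  0.0296]
scene (270, 250) 1.4555155 [ 0.4642 -0.0131  0.0109]
side (318, 236) 1.2618936 [ 0.6843 -0.0063  0.0345]
side (249, 262) 1.18273 [ 0.49   -0.0812  0.0264]
side (260, 262) 1.1592218 [ 0.5161 -0.103   0.0416]
```

>>> move_arm(jaw=[0,0,0,0,0,0,0,0,0,0,0,0], dp=[[-1.5,-1.2,0],[-3,-2.4,0],[-3,-2.4,0],[-3,-2.4,0],[-3,-2.4,0],[-3,-2.4,0],[-3,-2.4,0],[-3,-2.4,0],[-3,-2.4,0],[-3,-2.4,0],[-3,-2.4,0],[-3,-2.4,0]], turn=[[0,0,0],[0,0,0],[0,0,0],[0,0,0],[0,0,0],[0,0,0],[0,0,0],[0,0,0],[0,0,0],[0,0,0],[0,0,0],[0,0,0]])

```text
time_s: 1.9
position: [0.4266, 0.1103, 0.2316]
tool_rot: [[-0.916, 0.402, 0.001], [0.402, 0.916, 0.0], [-0.001, 0.0, -1.0]]
ft_force: [1.4, 1.5, -0.4]
grip_width: -0.0001
gripper_force: 0.0
```

>>> move_arm(jaw=[0,0,0,0,0,0,0], dp=[[-3,-2.4,0],[-3,-2.4,0],[-3,-2.4,0],[-3,-2.4,0],[-1.5,-1.2,0],[0,0,0],[0,0,0]], turn=[[0,0,0],[0,0,0],[0,0,0],[0,0,0],[0,0,0],[0,0,0],[0,0,0]])

```text
time_s: 2.48
position: [0.5062, -0.0416, 0.231]
tool_rot: [[-0.915, 0.404, -0.001], [0.404, 0.915, 0.0], [0.001, 0.0, -1.0]]
ft_force: [-0.2, -0.2, 0.4]
grip_width: 0.0006
gripper_force: 0.0
```

```bash
python3 - <<'E'
from h import *
import cv2
s=observe();print(s['time_s'],s['position'],np.round(s['tool_rot'],3),s['q'],s['ft_force'],s['grip_width'])
im,d=cams.get_image('wrist');np.savez('pics/w1.npz',im=im,d=d);cv2.imwrite('pics/w1.png',im[:,:,::-1])
Z=dict(post=.048,side_stop=.04,end_stop=.04,rail_heel=.0225,rail_free=.0225)
for q in Z:
    r=cams.mark_of('wrist',q)
    if r:
        p=np.array(r[0]['location'])*[560,420]; print(q,np.round(p,1),round(r[0]['p'],2),np.round(at_z('wrist',p,Z[q]),4))
E
```

```text
2.4833 [ 0.50624787 -0.04157006  0.23097069] [[-0.915  0.404 -0.001]
 [ 0.404  0.915  0.   ]
 [ 0.001  0.    -1.   ]] [-1.80752298e+01  1.76177020e+01  8.08508197e+01  1.18442534e-02
  8.15772191e+01 -8.42702112e+01] [-0.16552556 -0.21202099  0.35733158] 0.0006169136621683742
post [233.7 221.2] 0.85 [ 0.5203 -0.1023  0.048 ]
side_stop [333.6 148.6] 0.68 [0.4933 0.0221 0.04  ]
end_stop [187.5 218.3] 0.93 [ 0.4995 -0.1483  0.04  ]
rail_heel [237.6 180.8] 0.73 [ 0.4864 -0.085   0.0225]
rail_free [378.6 297. ] 0.68 [0.6832 0.0093 0.0225]
```

View pics/w1.png

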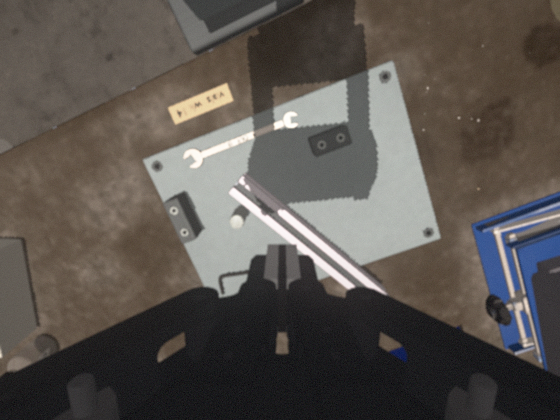

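The wrist view shows the post at (234,221), the end stop at (187,218), the side stop at (334,149) and the rail heel at (238,181). These agree with the scene fit: jig origin ≈(.503,-.039), yaw ≈-0.04, and the rail about 1.1 rad out of line. I'll check for obstacles around the push path before descending.

```bash
python3 - <<'E'
from h import *
H={}
for n in('scene','side'):
    d=np.load(f'pics/{n}0.npz')['d'];c=cams.calibration(n);f=210/np.tan(np.radians(c['vertical_fov']/2))
    v,u=np.mgrid[:420,:560];P=np.stack([(u-c['cx'])/f*d,-(v-c['cy'])/f*d,-d],-1)[d>0]
    M=np.linalg.inv(c['view']);P=P@M[:3,:3].T+M[:3,3]
    for x,y,z in P:
        if .4<x<.86 and -.24<y<.24 and z<.4:
            k=(int((x-.4)/.02),int((y+.24)/.02));H[k]=max(H.get(k,0),z)
print('cols y -.23..+.23, mm')
for i in range(23): print(round(.41+.02*i,2),' '.join('%3d'%(1000*H.get((i,j),-.001)) for j in range(24)))
E
```

```text
cols y -.23..+.23, mm
0.41   5   4   3  18   4   4   5   5   4   3   3   5   3   3   3   2   4   5   3   2   3   4   2   5
0.43   5   5   3  14  15  16  18  13  14  13  13  16  14  10  17  12  10  11   6   4   3   3   5  26
0.45   6   6   3  12  13  14  18  16  18  18  16  18  14  13  14  15  12  12   6   4   2   3   2   1
0.47   7   7   7  43  40  12  14  13  12  14  15  34  41  43  38  14  14  15   4   3   5   5   3   3
0.49   5   5   5  42  42  17  15  37  37  16  13  40  43  44  39  13  12  14   3   4   3   4   3   2
0.51   7   3  11  47  42  13  51  51  38  31  15  17  14  14  14  16  16  15   2   6   5   3   7   2
0.53   4   4  10  41  39  13  51  47  37  40  14  13  17  12  13  15  12  11   4   3   7   5   3   6
0.55   4   3  13  14  13  13  14  14  37  39  33  13  13  15  15  12  13  13   4   5   5   7   2   3
0.57   3   3  11  16  14  14  13  13  37  38  38  17  16  15  15  13  14  13   4   4   6   6   2   3
0.59   5   4  13  16  17  16  18  13  14  37  37  13  15  13  13  15  13  11   2   5   6   4   4   3
0.61   6   6  13  17  15  14  14  17  13  37  39  37  14  14  13  16
[... 544 characters left out ...]
71 172   5   3   6   4   8   5   6   2   3   4   5   3   3   7   6  50 180 181 181 182 183 182
0.75 171 170  -1   4   3   6   3   4   4   3   4   5   4   4   4   5   4  54 179 182 181 181 180 183
0.77 171 169  -1   3   3   3   4   5   4   4  75  72  71  70  76  73  73   5 182 181 181 181 182 182
0.79 171 167  -1   3   5 105  93   4   4   4  74  74  73  74  71  73  74 147 180 181 182 183 184 183
0.81 171 167  -1  -1  98 145 151 118   4   3  75  72  73  73  73  73 100 134 180 184 180 182 182 182
0.83 172 165  -1  -1 118 174 173 149   5   6  72  74  74  73  76  74  84  85 180 182 182 182 182 182
0.85 170  -1  -1 158 167 172 150  -1   4   4  73  74  74  74  73  75  72  -1 180 180 180 180 180 181
```

>>> move_arm(jaw=[0,0,0,0,0,0,0,0,0,0,0,0], dp=[[0,0,0],[0,0,0],[0,0,0],[0,0,0],[0,0,0],[0,0,0],[-1.26,2.5,0],[-1.26,2.5,0],[-1.26,2.5,0],[-1.26,2.5,0],[-1.26,2.5,0],[-1.26,2.5,0]], turn=[[0,0,0.12],[0,0,0.12],[0,0,0.12],[0,0,0.12],[0,0,0.12],[0,0,0.12],[0,0,0],[0,0,0],[0,0,0],[0,0,0],[0,0,0],[0,0,0]])

```text
time_s: 3.78
position: [0.6752, -0.0452, 0.2314]
tool_rot: [[-0.424, 0.906, 0.0], [0.906, 0.424, 0.0], [-0.0, 0.0, -1.0]]
ft_force: [0.2, -0.7, 1.1]
grip_width: 0.0001
gripper_force: 0.0
```

>>> move_arm(jaw=[0,0,0,0,0,0,0,0], dp=[[0,0,2.5],[0,0,2.5],[0,0,2.5],[0,0,2.5],[0,0,2.5],[0,0,2.5],[0,0,0],[0,0,0]], turn=[[0,0,0],[0,0,0],[0,0,0],[0,0,0],[0,0,0],[0,0,0],[0,0,0],[0,0,0]])

```text
time_s: 4.45
position: [0.6738, -0.0454, 0.081]
tool_rot: [[-0.424, 0.906, -0.002], [0.906, 0.424, 0.0], [0.001, -0.002, -1.0]]
ft_force: [0.3, 0.4, 0.5]
grip_width: -0.0001
gripper_force: 0.0
```

```bash
python3 - <<'E'
from h import *
import cv2
s=observe();print(s['time_s'],s['position'],np.round(s['tool_rot'],3),s['q'],s['ft_force'])
im,d=cams.get_image('side');cv2.imwrite('pics/s2.png',cv2.resize(im[160:320,190:390,::-1],(750,600),interpolation=cv2.INTER_CUBIC))
for n in('side','scene'):
  cams.get_image(n)
  for q in('rail_heel','rail_free'):
    r=cams.mark_of(n,q)
    if r:
        p=np.array(r[0]['location'])*[560,420]; print(n,q,np.round(p,1),round(r[0]['p'],2),np.round(at_z(n,p,.0225),4))
E
```

```text
4.45 [ 0.67375422 -0.04542503  0.08097462] [[-0.424  0.906 -0.002]
 [ 0.906  0.424  0.   ]
 [ 0.001 -0.002 -1.   ]] [-1.38773951e+01  4.14685580e+01  6.42316996e+01 -5.80227268e-04
  7.44174201e+01 -3.89522573e+01] [0.32702041 0.38840619 0.4528552 ]
side rail_heel [263.4 260.3] 0.66 [ 0.5276 -0.0746  0.0225]
side rail_free [313.1 235.7] 0.76 [0.6751 0.0127 0.0225]
scene rail_heel [290.  257.5] 0.85 [ 0.4896 -0.087   0.0225]
scene rail_free [312.6 212. ] 0.94 [0.6826 0.0035 0.0225]
```

View pics/s2.png

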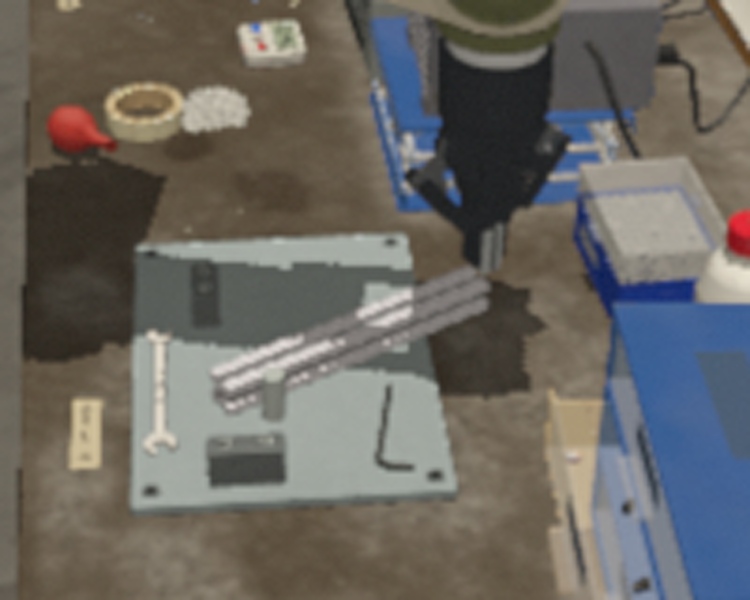

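The fingers are poised beside the free end on its outer side. Now I'll descend and start the swing.

>>> move_arm(jaw=[0,0,0,0,0], dp=[[0,0,2],[0,0,2],[0,0,1.5],[0,0,0.4],[0,0,0]], turn=[[0,0,0],[0,0,0],[0,0,0],[0,0,0],[0,0,0]])

```text
time_s: 5.22
position: [0.6738, -0.046, 0.0216]
tool_rot: [[-0.423, 0.906, -0.002], [0.906, 0.423, 0.0], [0.001, -0.001, -1.0]]
ft_force: [0.2, 0.1, -0.2]
grip_width: 0.0003
gripper_force: 0.0
```

>>> move_arm(jaw=[0,0,0,0,0,0,0,0,0,0,0,0], dp=[[0.7,0,0],[0.7,0,0],[0.6,0,0],[0.6,0,0],[0.6,0,0],[0.6,0,0],[0.6,0,0],[0.6,0,0],[0.6,0,0],[0.6,0,0],[0.6,0,0],[0,0,0]], turn=[[0,0,0],[0,0,0],[0,0,0],[0,0,-0.03],[0,0,-0.04],[0,0,-0.04],[0,0,-0.04],[0,0,-0.04],[0,0,-0.04],[0,0,-0.04],[0,0,-0.04],[0,0,0]])

```text
time_s: 6.22
position: [0.6396, 0.0135, 0.0231]
tool_rot: [[-0.682, 0.731, 0.001], [0.731, 0.682, -0.0], [-0.001, 0.001, -1.0]]
ft_force: [0.2, 0.2, 0.5]
grip_width: -0.0001
gripper_force: 0.0
```

```bash
python3 - <<'E'
from h import *
import cv2
s=observe();print(s['time_s'],s['position'],np.round(s['tool_rot'],3),s['ft_force'])
im,d=cams.get_image('scene');cv2.imwrite('pics/s3.png',cv2.resize(im[180:300,220:370,::-1],(750,600),interpolation=cv2.INTER_CUBIC))
for n in('side','scene'):
  cams.get_image(n)
  for q in('rail_heel','rail_free'):
    r=cams.mark_of(n,q)
    if r:
        p=np.array(r[0]['location'])*[560,420]; print(n,q,np.round(p,1),round(r[0]['p'],2),np.round(at_z(n,p,.0225),4))
E
```

```text
6.2167 [0.63959586 0.01353233 0.02309776] [[-0.682  0.731  0.001]
 [ 0.731  0.682 -0.   ]
 [-0.001  0.001 -1.   ]] [0.18180237 0.18427117 0.51850655]
side rail_heel [250.7 267.1] 0.87 [ 0.4929 -0.097   0.0225]
side rail_free [298.6 229.9] 0.81 [0.6401 0.045  0.0225]
scene rail_heel [291.2 263.2] 0.94 [ 0.4775 -0.1062  0.0225]
scene rail_free [296.6 207.7] 0.75 [0.6531 0.0575 0.0225]
```

View pics/s3.png

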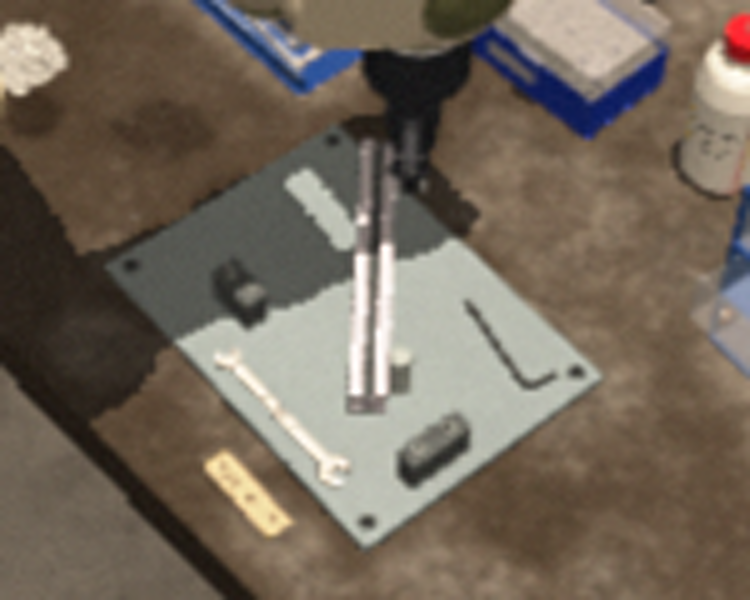

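The rail (free end at 375,150; heel at 365,400) has swung about 18° and is close to the post. It's pivoting as intended, so I'll continue.

>>> move_arm(jaw=[0,0,0,0,0,0,0,0,0,0,0,0], dp=[[0.6,0,0],[0.6,0,0],[0.6,0,0],[0.6,0,0],[0.6,0,0],[0.6,0,0],[0.6,0,0],[0.6,0,0],[0.6,0,0],[0.6,0,0],[0.6,0,0],[0,0,0]], turn=[[0,0,-0.037],[0,0,-0.037],[0,0,-0.037],[0,0,-0.037],[0,0,-0.037],[0,0,-0.037],[0,0,-0.037],[0,0,-0.037],[0,0,-0.037],[0,0,-0.037],[0,0,-0.037],[0,0,0]])

```text
time_s: 7.57
position: [0.5867, 0.0518, 0.0223]
tool_rot: [[-0.915, 0.404, -0.001], [0.404, 0.915, 0.0], [0.001, -0.0, -1.0]]
ft_force: [0.3, -0.1, -0.4]
grip_width: 0.0
gripper_force: 0.0
```

```bash
python3 - <<'E'
from h import *
import cv2
s=observe();print(s['time_s'],s['position'],np.round(s['tool_rot'],3),s['ft_force'])
im,d=cams.get_image('scene');cv2.imwrite('pics/s4.png',cv2.resize(im[180:300,220:370,::-1],(750,600),interpolation=cv2.INTER_CUBIC))
for n in('side','scene'):
  cams.get_image(n)
  for q in('rail_heel','rail_free'):
    r=cams.mark_of(n,q)
    if r:
        p=np.array(r[0]['location'])*[560,420]; print(n,q,np.round(p,1),round(r[0]['p'],2),np.round(at_z(n,p,.0225),4))
E
```

```text
7.5667 [0.58670941 0.0517668  0.02234307] [[-0.915  0.404 -0.001]
 [ 0.404  0.915  0.   ]
 [ 0.001 -0.    -1.   ]] [ 0.30352701 -0.09708685 -0.40880355]
side rail_heel [253.  273.2] 0.59 [ 0.4965 -0.1209  0.0225]
side rail_free [271.9 221. ] 0.57 [0.5712 0.0985 0.0225]
scene rail_heel [294.2 260.8] 0.63 [ 0.4913 -0.106   0.0225]
scene rail_free [275.1 212.1] 0.82 [0.5808 0.0943 0.0225]
```

View pics/s4.png

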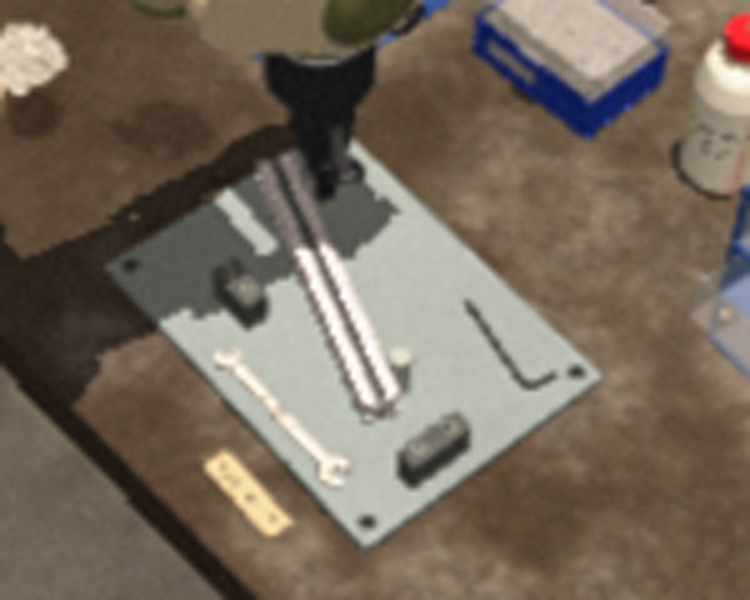

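The rail is now about 21° out of line and bearing on the post (402,360). I'll continue, slower near the side stop.

>>> move_arm(jaw=[0,0,0,0,0,0,0,0,0], dp=[[0.55,0,0],[0.55,0,0],[0.55,0,0],[0.55,0,0],[0.55,0,0],[0.55,0,0],[0.55,0,0],[0.55,0,0],[0,0,0]], turn=[[0,0,-0.035],[0,0,-0.035],[0,0,-0.035],[0,0,-0.035],[0,0,-0.035],[0,0,-0.035],[0,0,-0.035],[0,0,-0.035],[0,0,-0.02]])

```text
time_s: 8.67
position: [0.5448, 0.0643, 0.0223]
tool_rot: [[-0.993, 0.115, -0.0], [0.115, 0.993, 0.0], [0.0, 0.0, -1.0]]
ft_force: [-0.4, 0.4, -0.4]
grip_width: -0.0001
gripper_force: 0.0
```

>>> move_arm(jaw=[0,0,0], dp=[[0.25,0,0],[0.25,0,0],[0,0,0]], turn=[[0,0,-0.03],[0,0,-0.02],[0,0,0]])

```text
time_s: 8.92
position: [0.5405, 0.0646, 0.0224]
tool_rot: [[-0.998, 0.066, 0.0], [0.066, 0.998, -0.0], [-0.0, -0.0, -1.0]]
ft_force: [-0.1, 0.1, 0.6]
grip_width: -0.0002
gripper_force: 0.0
```

```bash
python3 - <<'E'
from h import *
import cv2
s=observe();print(s['time_s'],s['position'],np.round(s['tool_rot'],3),s['ft_force'])
for n in('side','scene'):
  im,d=cams.get_image(n)
  if n=='scene':cv2.imwrite('pics/s5.png',cv2.resize(im[190:290,230:355,::-1],(750,600),interpolation=cv2.INTER_CUBIC))
  for q in('rail_heel','rail_free'):
    r=cams.mark_of(n,q)
    if r:
        p=np.array(r[0]['location'])*[560,420]; print(n,q,np.round(p,1),round(r[0]['p'],2),np.round(at_z(n,p,.0225),4))
E
```

```text
8.9167 [0.54045527 0.06464457 0.02240619] [[-0.998  0.066  0.   ]
 [ 0.066  0.998 -0.   ]
 [-0.    -0.    -1.   ]] [-0.10954147  0.13553377  0.55166199]
side rail_heel [254.5 273.1] 0.57 [ 0.5003 -0.1209  0.0225]
side rail_free [255.  221.3] 0.96 [0.5228 0.1035 0.0225]
scene rail_heel [299.9 263.5] 0.84 [ 0.4981 -0.1262  0.0225]
scene rail_free [262.5 220.2] 0.76 [0.5227 0.0962 0.0225]
```

View pics/s5.png

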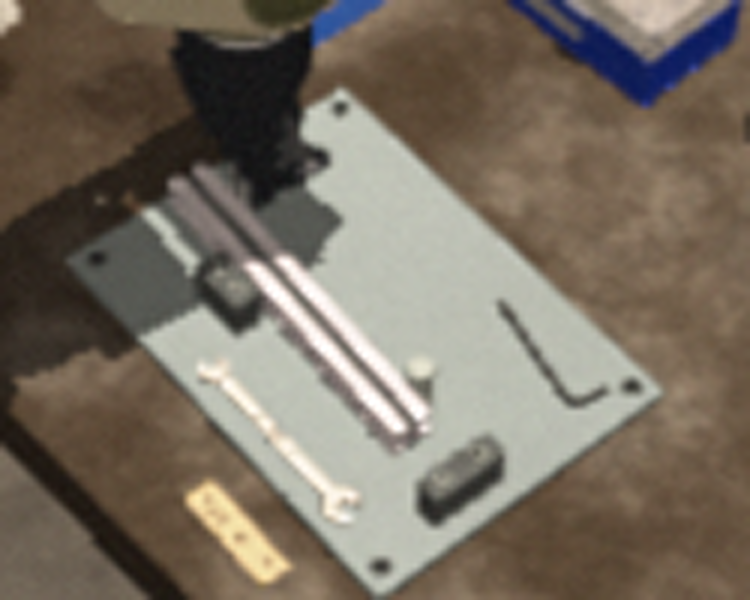

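Free end is roughly 5° short of the side stop. I'll creep in until there's contact force.

>>> move_arm(jaw=[0,0,0,0], dp=[[0.2,0,0],[0.2,0,0],[0.2,0,0],[0,0,0]], turn=[[0,0,-0.01],[0,0,-0.01],[0,0,-0.01],[0,0,0]])

```text
time_s: 9.55
position: [0.5339, 0.0651, 0.0223]
tool_rot: [[-0.999, 0.036, -0.001], [0.036, 0.999, 0.0], [0.001, -0.0, -1.0]]
ft_force: [0.2, 0.0, 0.1]
grip_width: 0.0
gripper_force: 0.0
```

>>> move_arm(jaw=[0,0,0], dp=[[0.15,0,0],[0.1,0,0],[0,0,0]], turn=[[0,0,0],[0,0,0],[0,0,0]])

```text
time_s: 9.8
position: [0.5335, 0.065, 0.0226]
tool_rot: [[-0.999, 0.037, 0.004], [0.037, 0.999, -0.0], [-0.004, 0.0, -1.0]]
ft_force: [7.1, -0.5, -3.7]
grip_width: 0.0002
gripper_force: 3.4
```

It now has 7 N of firm contact, so the rail is against both the post and the stop. I'll back off and go round to the free-end face.

>>> move_arm(jaw=[0,0,0,0,0,0,0,0,0], dp=[[-0.5,0,0],[-1.2,0,0],[-1.3,0,0],[0,1.5,0],[0,2.5,0],[0,2.5,0],[0,1.5,0],[0,0,0],[0,0,0]], turn=[[0,0,0],[0,0,0],[0,0,0],[0,0,0],[0,0,0],[0,0,0],[0,0,0],[0,0,0],[0,0,0]])

```text
time_s: 10.55
position: [0.5646, 0.1443, 0.0222]
tool_rot: [[-0.999, 0.035, -0.001], [0.035, 0.999, -0.0], [0.001, -0.0, -1.0]]
ft_force: [0.5, -0.6, 0.7]
grip_width: -0.0001
gripper_force: 0.0
```

```bash
python3 - <<'E'
from h import *
import cv2
s=observe();print(s['time_s'],s['position'],s['ft_force'])
for n in('side','scene','wrist'):
  im,d=cams.get_image(n)
  if n=='scene':cv2.imwrite('pics/s6.png',cv2.resize(im[190:290,230:355,::-1],(750,600),interpolation=cv2.INTER_CUBIC))
  for q in('rail_heel','rail_free','end_stop','post','side_stop'):
    r=cams.mark_of(n,q)
    if r:
        p=np.array(r[0]['location'])*[560,420]; print(n,q,np.round(p,1),round(r[0]['p'],2),np.round(at_z(n,p,{'e':.04,'s':.04,'p':.048}.get(q[0],.0225)),4))
E
```

```text
10.55 [0.56455871 0.14427495 0.02219004] [ 0.52656122 -0.58272331  0.66908549]
side rail_heel [256.8 272. ] 0.81 [ 0.5063 -0.1176  0.0225]
side rail_free [252.5 220.5] 0.87 [0.516  0.1085 0.0225]
side end_stop [254.8 273.9] 0.78 [ 0.4992 -0.144   0.04  ]
side post [260.4 259.4] 0.91 [ 0.5175 -0.1008  0.048 ]
side side_stop [245.9 235.7] 0.59 [0.49   0.0137 0.04  ]
scene rail_heel [300.5 262. ] 0.93 [ 0.5036 -0.1233  0.0225]
scene rail_free [259.6 219.6] 0.9 [0.5166 0.1052 0.0225]
scene end_stop [306.9 265.1] 0.88 [ 0.5031 -0.1537  0.04  ]
scene post [297.8 251.2] 0.59 [ 0.5142 -0.098   0.048 ]
scene side_stop [273.3 232.6] 0.91 [0.5073 0.0187 0.04  ]
wrist rail_free [179.9 154. ] 0.68 [0.5123 0.1007 0.0225]
```

View pics/s6.png

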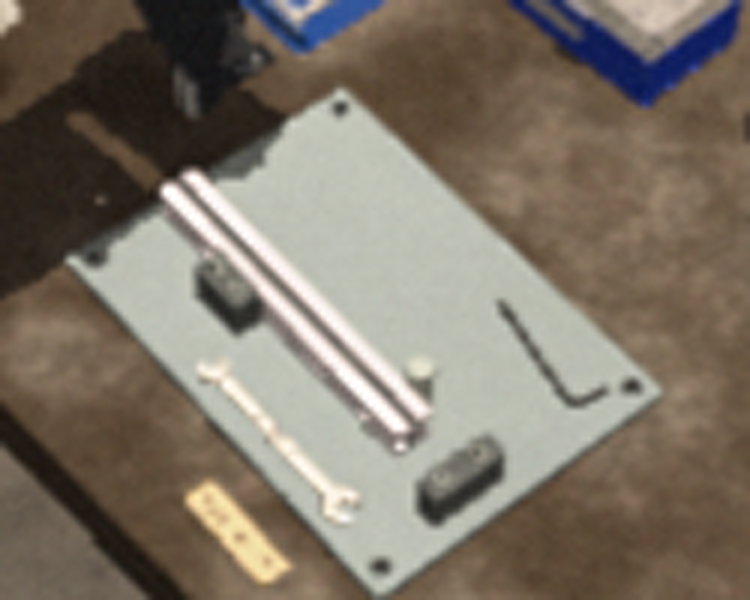

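The rail is in line, touching the post and the side stop, with a gap of about 30 mm to the end stop. Now I'll push it lengthwise, slightly to the -x side of its centre so that it stays pressed on the stop and the post.

>>> move_arm(jaw=[0,0,0,0,0,0,0,0,0,0,0], dp=[[1.5,0,0],[2,0,0],[1.8,0,0],[0.5,0,0],[0,0,0],[0,-0.7,0],[0,-0.7,0],[0,-0.6,0],[0,-0.5,0],[0,-0.5,0],[0,0,0]], turn=[[0,0,0],[0,0,0],[0,0,0],[0,0,0],[0,0,0],[0,0,0],[0,0,0],[0,0,0],[0,0,0],[0,0,0],[0,0,0]])

```text
time_s: 12.37
position: [0.506, 0.115, 0.0223]
tool_rot: [[-0.999, 0.038, -0.0], [0.038, 0.999, -0.0], [0.0, -0.0, -1.0]]
ft_force: [-0.5, 0.1, -0.6]
grip_width: 0.0001
gripper_force: 0.0
```

>>> move_arm(jaw=[0,0,0,0,0,0,0], dp=[[0,-0.4,0],[0,-0.4,0],[0,-0.4,0],[0,-0.4,0],[0,-0.4,0],[0,0,0],[0,0,0]], turn=[[0,0,0],[0,0,0],[0,0,0],[0,0,0],[0,0,0],[0,0,0],[0,0,0]])

```text
time_s: 12.95
position: [0.505, 0.0958, 0.0224]
tool_rot: [[-0.999, 0.037, 0.0], [0.037, 0.999, -0.0], [-0.0, -0.0, -1.0]]
ft_force: [0.3, 0.3, -0.0]
grip_width: -0.0001
gripper_force: 0.0
```

```bash
python3 - <<'E'
from h import *
import cv2
s=observe();print(s['time_s'],s['position'],s['ft_force'])
for n in('side','scene','wrist'):
  im,d=cams.get_image(n)
  if n=='scene':cv2.imwrite('pics/s7.png',cv2.resize(im[190:290,230:355,::-1],(750,600),interpolation=cv2.INTER_CUBIC))
  for q in('rail_heel','rail_free','end_stop'):
    r=cams.mark_of(n,q)
    if r:
        p=np.array(r[0]['location'])*[560,420]; print(n,q,np.round(p,1),round(r[0]['p'],2),np.round(at_z(n,p,{'e':.04,'s':.04,'p':.048}.get(q[0],.0225)),4))
E
```

```text
12.95 [0.50504938 0.09578547 0.02235128] [ 0.34446127  0.26197187 -0.03942822]
side rail_heel [256.9 278.2] 0.88 [ 0.5042 -0.1405  0.0225]
side rail_free [248.9 225.8] 0.83 [0.5035 0.0835 0.0225]
side end_stop [257.3 273.1] 0.75 [ 0.5056 -0.1419  0.04  ]
scene rail_heel [301.8 267. ] 0.76 [ 0.4936 -0.1402  0.0225]
scene rail_free [261.4 225.1] 0.96 [0.5055 0.0818 0.0225]
scene end_stop [307.6 264.9] 0.89 [ 0.5054 -0.1547  0.04  ]
wrist rail_free [250.5 272.1] 0.85 [0.5096 0.08   0.0225]
```

View pics/s7.png

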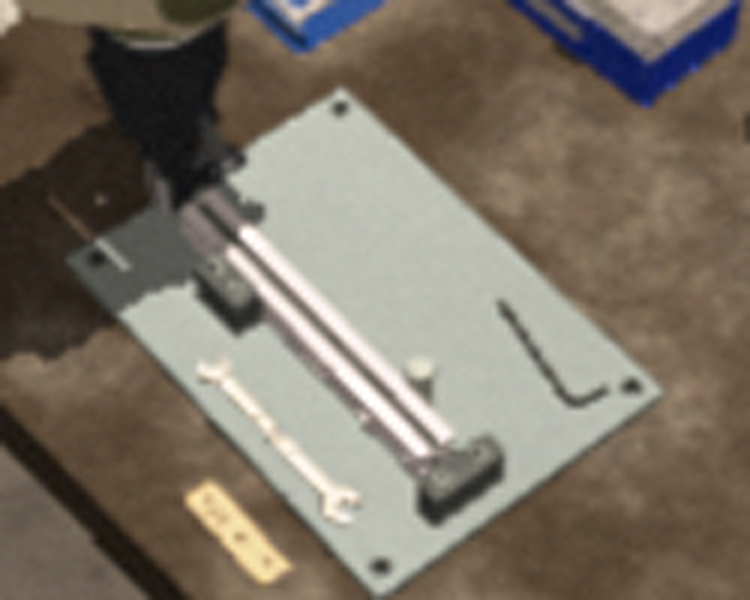

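The heel is within about 10 mm of the end stop, so I'll creep until it makes contact.

>>> move_arm(jaw=[0,0,0,0], dp=[[0,-0.2,0],[0,-0.2,0],[0,-0.15,0],[0,0,0]], turn=[[0,0,0],[0,0,0],[0,0,0],[0,0,0]])

```text
time_s: 13.88
position: [0.5048, 0.0903, 0.0223]
tool_rot: [[-0.999, 0.037, -0.0], [0.037, 0.999, 0.0], [0.0, 0.0, -1.0]]
ft_force: [1.1, -0.8, 0.0]
grip_width: 0.0002
gripper_force: 0.3
```

>>> move_arm(jaw=[0,0,0], dp=[[0,-0.15,0],[0,-0.15,0],[0,0,0]], turn=[[0,0,0],[0,0,0],[0,0,0]])

```text
time_s: 14.13
position: [0.5047, 0.0874, 0.0223]
tool_rot: [[-0.999, 0.037, -0.0], [0.037, 0.999, -0.0], [0.0, -0.0, -1.0]]
ft_force: [-1.4, -0.1, -0.8]
grip_width: -0.0001
gripper_force: 0.3
```

>>> move_arm(jaw=[0,0,0,0], dp=[[0,-0.1,0],[0,-0.1,0],[0,-0.1,0],[0,0,0]], turn=[[0,0,0],[0,0,0],[0,0,0],[0,0,0]])

```text
time_s: 14.47
position: [0.5046, 0.0845, 0.0223]
tool_rot: [[-0.999, 0.037, -0.0], [0.037, 0.999, -0.0], [0.0, -0.0, -1.0]]
ft_force: [-0.5, 1.2, 0.5]
grip_width: -0.0001
gripper_force: 0.4
```

>>> move_arm(jaw=[0,0,0,0], dp=[[0,-0.1,0],[0,-0.1,0],[0,-0.1,0],[0,0,0]], turn=[[0,0,0],[0,0,0],[0,0,0],[0,0,0]])

```text
time_s: 14.8
position: [0.5043, 0.0836, 0.0224]
tool_rot: [[-0.999, 0.038, 0.0], [0.038, 0.999, 0.004], [0.0, 0.004, -1.0]]
ft_force: [1.4, 16.0, 0.4]
grip_width: -0.0001
gripper_force: 7.8
```

16 N: butted against the end stop. I'll back off, lift and check.

>>> move_arm(jaw=[0,0,0,0,0,0,0,0,0], dp=[[0,0.6,0],[0,1.5,0],[0,2,0],[0,0,-2.5],[0,0,-4],[0,0,-4],[0,0,-4],[0,0,0],[0,0,0]], turn=[[0,0,0],[0,0,0],[0,0,0],[0,0,0],[0,0,0],[0,0,0],[0,0,0],[0,0,0],[0,0,0]])

```text
time_s: 15.55
position: [0.5067, 0.1225, 0.1692]
tool_rot: [[-0.999, 0.037, 0.005], [0.037, 0.999, -0.0], [-0.005, -0.0, -1.0]]
ft_force: [-0.1, -0.4, -1.0]
grip_width: 0.0002
gripper_force: 0.0
```

```bash
python3 - <<'E'
from h import *
import cv2
s=observe();print(s['time_s'],s['position'],s['ft_force'])
ims=[]
for n in('side','scene','wrist'):
  im,d=cams.get_image(n);np.savez(f'pics/{n}8.npz',im=im,d=d);ims.append(im[:,:,::-1])
  for q in('rail_heel','rail_free','end_stop','side_stop','post'):
    r=cams.mark_of(n,q)
    if r:
        p=np.array(r[0]['location'])*[560,420]; print(n,q,np.round(p,1),round(r[0]['p'],2),np.round(at_z(n,p,{'e':.04,'s':.04,'p':.048}.get(q[0],.0225)),4))
a=cv2.resize(ims[1][205:285,240:340],(375,300),interpolation=cv2.INTER_CUBIC);b=cv2.resize(ims[0][215:295,215:315],(375,300),interpolation=cv2.INTER_CUBIC)
w=cv2.resize(ims[2],(400,300))
cv2.imwrite('pics/f8.png',np.vstack([np.hstack([a,b]),np.hstack([w,np.zeros((300,350,3),np.uint8)])]))
E
```

```text
15.55 [0.50673411 0.12248961 0.16918699] [-0.06105853 -0.3883944  -0.97340404]
side rail_free [253.2 227.5] 0.62 [0.5147 0.0734 0.0225]
side end_stop [254.3 272.7] 0.74 [ 0.4984 -0.1395  0.04  ]
side side_stop [247.5 235.4] 0.57 [0.4945 0.0144 0.04  ]
side post [262.3 260.7] 0.62 [ 0.5217 -0.1065  0.048 ]
scene rail_heel [301.9 267.9] 0.55 [ 0.4914 -0.1431  0.0225]
scene rail_free [263.8 228.1] 0.89 [0.5034 0.066  0.0225]
scene end_stop [306.6 268.2] 0.89 [ 0.4943 -0.1616  0.04  ]
scene side_stop [271.3 229.4] 0.67 [0.5112 0.0336 0.04  ]
scene post [300.5 251.1] 0.88 [ 0.5211 -0.1037  0.048 ]
wrist rail_free [221.4 198.6] 0.66 [0.5082 0.0668 0.0225]
wrist side_stop [160.  190.7] 0.63 [0.4953 0.0189 0.04  ]
wrist post [ 18.8 229.3] 0.9 [ 0.5226 -0.1021  0.048 ]
```

View pics/f8.png

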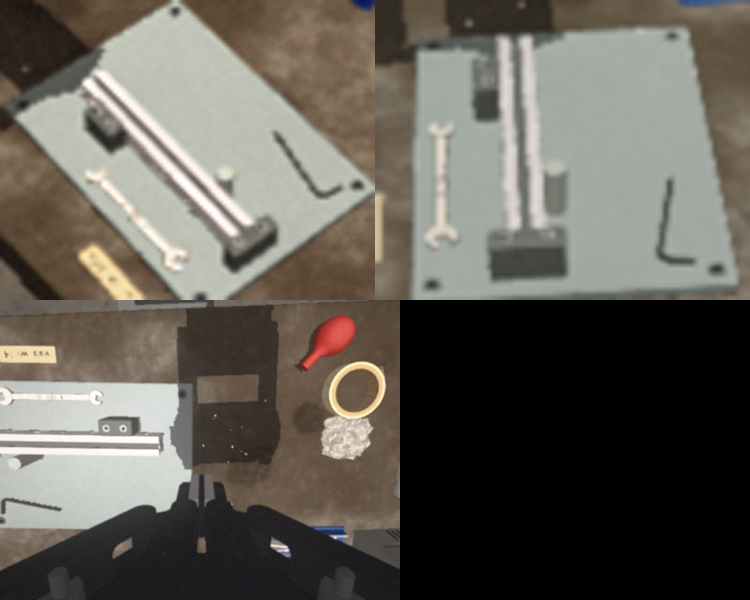

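The rail looks in line and butted. One gentle sideways touch opposite the side stop will confirm, or restore, the seating; earlier contact was at x≈.533.

>>> move_arm(jaw=[0,0,0,0,0,0,0,0,0,0,0], dp=[[-2,-2.8,0],[-2,-3,0],[-2,-2.8,0],[-0.5,0,0],[0,0,2],[0,0,3.5],[0,0,3.5],[0,0,3],[0,0,2],[0,0,0.7],[0,0,0]], turn=[[0,0,0],[0,0,0],[0,0,0],[0,0,0],[0,0,0],[0,0,0],[0,0,0],[0,0,0],[0,0,0],[0,0,0],[0,0,0]])

```text
time_s: 17.37
position: [0.567, 0.0345, 0.019]
tool_rot: [[-0.999, 0.037, -0.003], [0.037, 0.999, 0.0], [0.003, 0.0, -1.0]]
ft_force: [0.5, -0.6, -0.4]
grip_width: 0.0002
gripper_force: 0.0
```

>>> move_arm(jaw=[0,0,0,0,0,0], dp=[[1,0,0],[1,0,0],[0.7,0,0],[0.4,0,0],[0,0,0],[0,0,0]], turn=[[0,0,0],[0,0,0],[0,0,0],[0,0,0],[0,0,0],[0,0,0]])

```text
time_s: 17.87
position: [0.5374, 0.0354, 0.021]
tool_rot: [[-0.999, 0.037, 0.002], [0.037, 0.999, -0.0], [-0.002, -0.0, -1.0]]
ft_force: [0.8, -0.4, -0.2]
grip_width: -0.0003
gripper_force: 0.0
```

>>> move_arm(jaw=[0,0,0,0,0], dp=[[0.15,0,0],[0.1,0,0],[0.1,0,0],[0,0,0],[0,0,0]], turn=[[0,0,0],[0,0,0],[0,0,0],[0,0,0],[0,0,0]])

```text
time_s: 18.28
position: [0.5333, 0.0355, 0.0203]
tool_rot: [[-0.999, 0.037, -0.0], [0.037, 0.999, 0.0], [0.0, 0.0, -1.0]]
ft_force: [0.0, 0.4, 0.4]
grip_width: -0.0
gripper_force: 0.0
```

>>> move_arm(jaw=[0,0,0,0], dp=[[0.1,0,0],[0.1,0,0],[0,0,0],[0,0,0]], turn=[[0,0,0],[0,0,0],[0,0,0],[0,0,0]])

```text
time_s: 18.62
position: [0.532, 0.0356, 0.0205]
tool_rot: [[-0.999, 0.037, 0.002], [0.037, 0.999, -0.0], [-0.002, -0.0, -1.0]]
ft_force: [3.9, 1.1, -2.0]
grip_width: 0.0001
gripper_force: 2.2
```

Contact is at x=.532, exactly where a seated rail should be. I'll retreat clear.

>>> move_arm(jaw=[0,0,0,0,0,0,0,0,0,0], dp=[[-0.5,0,0],[-1.2,0,0],[-1.3,0,0],[0,0,-2],[0,0,-4],[0,0,-4],[0,0,-4],[0,0,-4],[0,0,0],[0,0,0]], turn=[[0,0,0],[0,0,0],[0,0,0],[0,0,0],[0,0,0],[0,0,0],[0,0,0],[0,0,0],[0,0,0],[0,0,0]])

```text
time_s: 19.45
position: [0.5617, 0.0345, 0.2023]
tool_rot: [[-0.999, 0.037, 0.003], [0.037, 0.999, -0.001], [-0.003, -0.001, -1.0]]
ft_force: [-0.4, 0.4, -0.4]
grip_width: 0.0001
gripper_force: 0.0
```

```bash
python3 - <<'E'
from h import *
s=observe();print(s['time_s'],s['position'],s['ft_force'])
# rail axis from wrist and scene depth: points at top height of rail
for n in('wrist','scene'):
    im,d=cams.get_image(n);c=cams.calibration(n);m=cams.outline_of(n,'rail')
    for q in('rail_heel','rail_free','end_stop'):
        r=cams.mark_of(n,q)
        if r: p=np.array(r[0]['location'])*[560,420];print(n,q,round(r[0]['p'],2),np.round(at_z(n,p,.04 if q[0]=='e' else .0225),4))
    if m:
        v,u=np.nonzero(m[0]['mask']);P=np.array([at_z(n,(a,b),.035) for a,b in zip(u[::7],v[::7])])[:,:2]
        e,V=np.linalg.eigh(np.cov(P.T));a=V[:,1]*np.sign(V[1,1]);t=(P-P.mean(0))@a;print(n,'centre',P.mean(0),'heading off y',np.arctan2(a[0],a[1]),'extent',np.ptp(t))
E
```

```text
19.45 [0.56168461 0.0344651  0.20232364] [-0.36956316  0.43562107 -0.41004278]
wrist rail_heel 0.67 [ 0.4973 -0.1487  0.0225]
wrist rail_free 0.66 [0.5076 0.0695 0.0225]
wrist end_stop 0.79 [ 0.4969 -0.1493  0.04  ]
wrist centre [ 0.50209092 -0.03936772] heading off y 0.05129528707537634 extent 0.2157481753183593
scene rail_heel 0.86 [ 0.4941 -0.1474  0.0225]
scene rail_free 0.83 [0.5125 0.0698 0.0225]
scene end_stop 0.88 [ 0.5054 -0.1536  0.04  ]
scene centre [ 0.49912996 -0.04845185] heading off y 0.07363105339795793 extent 0.20920768132194037
```

The heel coincides with the end-stop face (wrist view: -.1487 against -.1493), and the heading matches the jig.

```bash
python3 -c "
from rig import ticket
print(ticket.close_job())"
```

```text
the job is handed in; nothing more can be done
None
```

I handed the job in: the rail pivoted about the post into line against the side stop, then slid until its heel butted the end stop (16 N contact), with nothing else seen to move and the arm clear at about 20 s.

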